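# Queue of gauges onto the test stand

## Task

Move the four blood pressure gauges from the job blocks in the pine queue tray onto the green test stand, one to a hole, dial up with the stem down the hole and the case flat on the shelf. Keep them in queue order, because the readings go onto the job cards in that order: the gauge at the left end of the tray, seen from the robot's side, goes in the hole next to the inlet valve with the black handwheel, and the others follow in turn away from the valve. Set each down gently, without dropping it or tipping any over.

Things in the scene. Friction and masses are not known exactly. Their poses are not given: they have to be found in the camera images.
- gauge_large: Aneroid blood pressure gauge head with the largest round case: 62 mm across, 32 mm thick, black with a steel bezel and white dial, about 170 g. Its origin is the centre of the flat case back, on which it rests; z points up out of the dial. A brass hose stem, 9 mm thick and 18 mm long, points straight down from the origin.
- gauge_small: Aneroid gauge head with the small round case: 46 mm across, 28 mm thick, brass with a white dial, about 100 g. Its origin is the centre of the flat case back, on which it rests; z points up out of the dial. A brass hose stem, 9 mm thick and 18 mm long, points straight down from the origin.
- gauge_square: Aneroid gauge head with a square grey case: 52 mm by 52 mm (sides along its x and y), 30 mm thick, white dial, about 150 g. Its origin is the centre of the flat case back, on which it rests; z points up out of the dial. A brass hose stem, 9 mm thick and 18 mm long, points straight down from the origin.
- gauge_octagonal: Aneroid gauge head with an eight-sided black rubber bumper case: 56 mm across the flats (flats face its x and y), 30 mm thick, white dial, about 160 g. Its origin is the centre of the flat case back, on which it rests; z points up out of the dial. A brass hose stem, 9 mm thick and 18 mm long, points straight down from the origin.
- block_large: Pine job block fixed in the queue tray, on which the large round gauge stands at the start, stem in the bore. 116 mm deep (x), 72 mm wide, top 34 mm above its origin, which is under the axis of its upright 26 mm bore (24 mm deep). Blank job card pinned flat on its -x part, towards the robot. The blocks form a row along their y, 78 mm apart, in any order; +y is the robot's left.
- block_small: Pine job block fixed in the queue tray, on which the small round gauge stands at the start, stem in the bore. 116 mm deep (x), 72 mm wide, top 34 mm above its origin, which is under the axis of its upright 26 mm bore (24 mm deep). Blank job card pinned flat on its -x part, towards the robot. The blocks form a row along their y, 78 mm apart, in any order; +y is the robot's left.
- block_square: Pine job block fixed in the queue tray, on which the square gauge stands at the start, stem in the bore. 116 mm deep (x), 72 mm wide, top 34 mm above its origin, which is under the axis of its upright 26 mm bore (24 mm deep). Blank job card pinned flat on its -x part, towards the robot. The blocks form a row along their y, 78 mm apart, in any order; +y is the robot's left.
- block_octagonal: Pine job block fixed in the queue tray, on which the octagonal gauge stands at the start, stem in the bore. 116 mm deep (x), 72 mm wide, top 34 mm above its origin, which is under the axis of its upright 26 mm bore (24 mm deep). Blank job card pinned flat on its -x part, towards the robot. The blocks form a row along their y, 78 mm apart, in any order; +y is the robot's left.
- stand: Test stand fixed to the desk: green enamelled steel shelf 96 mm deep (x), 340 mm long (y), 6 mm thick, its flat top 62 mm above its origin (on the desk under its centre). Four 26 mm through holes in a row at x = 0, y = +117, +39, -39, -117 mm; a gauge rests on its case back with its stem hanging down a hole. Brass pipe under the holes.
- inlet_valve: Inlet valve: brass block 34 x 30 mm with a round black handwheel 46 mm across, top at 74 mm, on the end of the stand's pipe in line with the holes, 200 mm from the stand's centre, at its +y or its -y end (a plain brass plug closes the other end). Origin on the desk under its axis, 83 mm from the axis of the nearest hole.

How it is judged:
By the outcome, as a careful person would: the job done as asked, in the order asked, and still so for the second after the job is handed in, with the robot touching nothing.
It also fails if it takes over 93 s, if anything falls off the work surface, if the arm or the gripper's body presses on something with over 40 N, if the wrist force passes 120 N, or if a joint passes its speed limit or range.

## Robot

A 6-joint arm with a two-finger parallel gripper is mounted at the origin on the work surface. World frame = base frame: x ahead of the robot, y to its left, z up, the work surface at z = 0. Lengths are in m, angles in degrees, forces in N, time in s.
With the tool pointing down it reaches from about 0.375 to 0.9 m from the base axis. Payload 3.1 kg.
Tool frame: the origin (TCP) lies midway between the tips of the shut fingers; the grasp point (between the pads) lies 19 mm behind it (bot.hold_point_z is the distance from the TCP to the grasp point, in m); z points along the fingers, y is the line along which they close (so a half turn about z gives the same grasp; the last joint's range is limited). The gripper opens to 87 mm and grips with 3 to 60 N. Pads are 19 mm wide; open, the fingers measure 117 mm over their backs; the gripper's body (75 mm by 190 mm) begins 51 mm behind the grasp point.
Start: joints at [53.085, 30.224, 82.088, -0, 67.689, -10.227], TCP at [0.281, 0.558, 0.223] pointing down, gripper open.
Joint ranges: [-176.69, 176.69], [-43.24, 126.21], [12.49, 139.97], [-82, 262], [0, 151.66], [-163.58, 163.58]. Speed limits (degrees/s): [159.86, 159.86, 180, 180, 180, 180].

## Interface

Orientations are given as a 3x3 rotation matrix whose columns are the frame's x, y, z axes.
In Python, from rig import read_state, optics, order, bot gives the robot as it stands.
- The arm moves only by the tool drive_tool, never from a script. Its argument "steps" is a list of rows, each a list of 7 numbers: the finger opening in mm, from 0 to 87, then the shift along the tool's x, y, z normalised to -1 to 1, where 1 is 0.12 m, then the turn, a rotation vector about the tool's x, y, z normalised to -1 to 1, where 1 is 1.5 rad. In form: [[jaw, tx, ty, tz, ax, ay, az], ...]. A call has 1 to 8 rows; each row is the pose to reach, as a shift and turn from the pose commanded when the call began, along the tool's axes at that moment; what a row does not reach only later rows make up. A row lasts 1/10 s, in which the tool goes at most 50 mm and 8.59 degrees, less where a joint would pass 70% of its speed; a pose out of reach is approached as far as the arm can. A call with a number of a shift or a turn outside -1 to 1 is refused whole. A call with a gripper value outside its range is refused whole. The fingers move at their own pace and stop on an object; the grip force is fixed at half the most. Time passes only in rows, so rows that repeat a pose let the fingers close. It gives the time, the measured TCP pose, the force, the opening and the grip force at its end, in the units of the state.
- read_state(): the state, without advancing time (a new reading comes with each control period).
- optics.capture(name): name is "side" or "top" or "wrist"; returns a dict with "color" (400x640x3 uint8, blue, green, red), "range_z" (400x640 float32, m along the optical axis (not along the pixel's ray), 0 where there is no reading), "fx", "fy", "cx", "cy" (pixels), "rvec" (rotation vector, rad) and "tvec" (3), from world to camera coordinates, as OpenCV has them. Camera axes: x right, y down, z forward; pixel columns grow to the right and rows downward; lengths in m; the calibration is good to about 2 mm. A picture is of the moment at which its call begins.
- order.hand_in(): hands the job in; it is judged then, once.
The state is a dict: "time_s": time; "joint_positions": joint angles; "qvel": joint speeds; "tau": joint torques, N m; "position": TCP position; "tcp_rot": TCP orientation; "force": force on the tool from outside, world axes, zero at the start; "moment": the same for the moment, N m; "opening": opening from 0.0 (shut) to 1.0 (fully open); "grasp_force": force on a finger pad.
Only numpy, scipy, OpenCV 4.12 (cv2) and the standard library are available. Lean on these libraries where they do the work, as an engineer would, in place of code of your own. Each camera call takes 0.05 s, during which the arm holds its last target. There are 200 camera calls.

## Working session

There is one attempt and no reset: what is moved stays moved. The work goes in short steps, Python scripts to look and compute and a tool call to move; the robot and the scene stay as the last step left them, time stands still between calls to the robot, and variables do not carry over. Pictures are saved under pics/ and viewed, at most 14 in all, crops included, and the job is handed in when it is done.

Besides the shell and the picture viewer there is one more tool, called in YAML: its name, and indented under it one key for each argument. drive_tool: Moves the arm, as the interface text tells. Scaled input: -1 to 1 covers 0.12 m each way for a shift and 1.5 rad each way for a turn. Its arguments: {"type":"object","properties":{"steps":{"type":"array"}},"required":["steps"]}

```bash
ls; mkdir -p pics; python3 - <<'E'
from rig import read_state, optics, bot
import cv2
s=read_state();print(s)
for n in("top","side"):
    c=optics.capture(n);cv2.imwrite(f"pics/{n}0.png",c["color"]);print(n,c["fx"],c["cx"],c["rvec"],c["tvec"])
E
```

```text
pics
{'time_s': 0.0, 'joint_positions': array([ 5.30843572e+01,  3.02804244e+01,  8.21555537e+01, -1.95296744e-03,
        6.76893841e+01, -1.02248987e+01]), 'qvel': array([-0.09106401,  0.07533128,  0.0767797 , -0.04789416, -0.00300939,
       -0.05258465]), 'tau': array([-2.07718144e-04, -4.40035880e+01, -1.76592118e+01,  6.30984502e-02,
        5.80968847e-02, -1.47742462e-04]), 'position': array([0.28024814, 0.5578306 , 0.22156062]), 'tcp_rot': array([[-8.93449560e-01,  4.49161689e-01, -1.28897470e-03],
       [ 4.49163396e-01,  8.93447881e-01, -1.76827815e-03],
       [ 3.57388912e-04, -2.15882759e-03, -9.99997606e-01]]), 'force': array([-0.0600644 ,  0.83709017,  0.38191131]), 'moment': array([-0.01402576, -0.01961352, -0.02260431]), 'grasp_force': 0.0, 'opening': 0.9983197511360686}
top 495.2170727915683 307.0946591504397 [ 2.14028304 -2.19608587  0.1118391 ] [-0.00636196  0.56807632  0.84438914]
side 461.81768597943113 324.91492385110996 [ 2.28822872 -0.70544906  0.27584256] [-0.46435951  0.27456774  0.79529474]
```

View pics/top0.png

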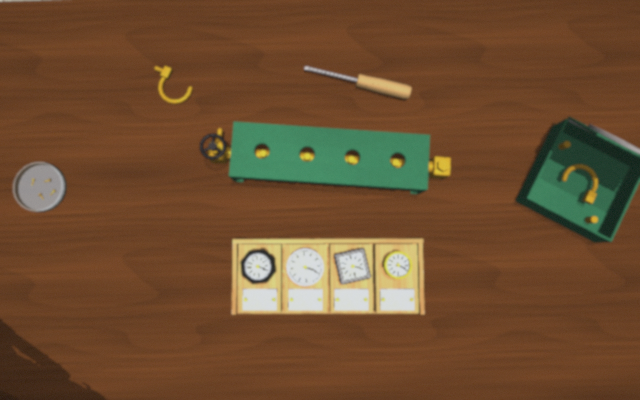

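View pics/side0.png

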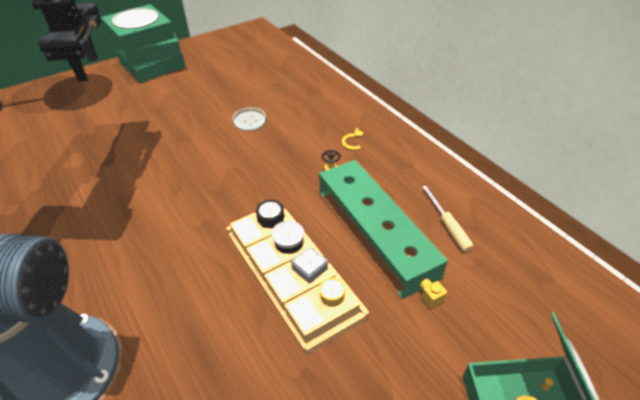

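The top view has +y on the left. The handwheel is at (215,147), so it sits at the stand's left end. The queue runs left to right: octagonal (258,266), large (305,267), square (352,266), small (397,264). The holes are at (262,151), (307,154), (352,158) and (398,161). The side view shows the same arrangement with nothing in the way.

```bash
cat > h.py <<'E'
from rig import read_state, optics, bot
import cv2, numpy as np
def cloud(c):
    R=cv2.Rodrigues(np.array(c["rvec"],float))[0];t=np.array(c["tvec"],float).ravel()
    v,u=np.mgrid[:400,:640];z=c["range_z"]
    P=np.dstack([(u-c["cx"])/c["fx"]*z,(v-c["cy"])/c["fy"]*z,z])
    W=(P-t)@R; W[z==0]=np.nan
    return W
def ray(c,u,v,h):
    R=cv2.Rodrigues(np.array(c["rvec"],float))[0];t=np.array(c["tvec"],float).ravel()
    o=-R.T@t; d=R.T@np.array([(u-c["cx"])/c["fx"],(v-c["cy"])/c["fy"],1])
    return o+d*(h-o[2])/d[2]
def proj(c,p):
    R=cv2.Rodrigues(np.array(c["rvec"],float))[0]
    q=R@np.array(p)+np.array(c["tvec"],float).ravel()
    return c["fx"]*q[0]/q[2]+c["cx"],c["fy"]*q[1]/q[2]+c["cy"]
E
python3 - <<'E'
from h import *
for n in("top","side"):
    c=optics.capture(n);W=cloud(c);z=W[...,2];print(n,"desk",np.nanmedian(z[330:380,250:400]) if n=="top" else "")
    if n=="top":
        for u,v in[(258,266),(305,267),(352,266),(397,264)]:
            print("gauge",ray(c,u,v,np.nanmedian(z[v-4:v+5,u-4:u+5])),"card z",np.nanmedian(z[295:305,u-8:u+8]))
        for u,v in[(262,151),(307,154),(352,158),(398,161)]: print("hole",ray(c,u,v,.062))
        g=cv2.inRange(cv2.cvtColor(c["color"],cv2.COLOR_BGR2HSV),(60,60,30),(95,255,255));g[:,480:]=0
        k=max(cv2.findContours(g,0,2)[0],key=cv2.contourArea);r=cv2.minAreaRect(k);print(r)
        print("stand",ray(c,*r[0],.062),"z",np.nanmedian(z[g>0]))
        b=cv2.boxPoints(r);print([ray(c,*p,.062).round(4) for p in b])
        hi=((z>.045)*255).astype(np.uint8);hi[:230]=0;hi[310:]=0;hi[:,:225]=0;hi[:,430:]=0
        for k in cv2.findContours(hi,0,2)[0]:
            if cv2.contourArea(k)>100:
                r=cv2.minAreaRect(k);print("blob",r,ray(c,*r[0],.062))
    else:
        for nm,m in(("green",cv2.inRange(cv2.cvtColor(c["color"],cv2.COLOR_BGR2HSV),(60,60,30),(95,255,255))),):
            m[:,:310]=0;m[300:]=0;print("side green z",np.nanpercentile(z[m>0],[50,80,90]))
        for u,v in[(270,208),(288,230),(310,260),(332,290)]:
            print("side pt",W[v,u])
c=optics.capture("wrist");cv2.imwrite("pics/w0.png",c["color"])
E
```

```text
top desk 3.222677563051864e-05
gauge [0.46378031 0.06298151 0.07212206] card z 0.04513357835931041
gauge [ 0.46018637 -0.01482165  0.07422934] card z 0.0446627062403164
gauge [ 0.45978577 -0.09267694  0.07193567] card z 0.045124081200268076
gauge [ 0.46112544 -0.16765029  0.07007933] card z 0.044847245418643905
hole [0.65949531 0.05409857 0.062     ]
hole [ 0.65225455 -0.02303228  0.062     ]
hole [ 0.64328468 -0.09998398  0.062     ]
hole [ 0.63602453 -0.17857471  0.062     ]
((329.60357666015625, 157.63058471679688), (198.683837890625, 59.09059143066406), 3.8568010330200195)
stand [ 0.64492389 -0.06161838  0.062     ] z 0.061667955600552986
[array([0.6099, 0.1121, 0.062 ]), array([0.7127, 0.1043, 0.062 ]), array([ 0.6803, -0.2369,  0.062 ]), array([ 0.5782, -0.2249,  0.062 ])]
blob ((312.6934509277344, 298.4278564453125), (17.693288803100586, 24.56446647644043), 13.240517616271973) [ 0.40766793 -0.02624433  0.062     ]
blob ((395.0, 298.0), (22.0, 38.0), 90.0) [ 0.40487017 -0.16326966  0.062     ]
blob ((350.0, 297.0), (24.0, 38.0), 90.0) [ 0.40842541 -0.08842802  0.062     ]
blob ((397.83538818359375, 264.4817199707031), (29.08863639831543, 29.23679542541504), 32.905242919921875) [ 0.46012602 -0.17045551  0.062     ]
blob ((260.1683349609375, 277.5947265625), (41.1257438659668, 63.30183792114258), 1.301952600479126) [0.44426394 0.06066805 0.062     ]
blob ((351.62469482421875, 266.4211730957031), (39.19375991821289, 38.175106048583984), 67.16634368896484) [ 0.45888562 -0.09289829  0.062     ]
blob ((305.5, 276.5), (41.0, 65.0), 0.0) [ 0.44413596 -0.01518434  0.062     ]
side desk 
side green z [0.06241296 0.06361624 0.06422471]
side pt [0.46858114 0.06676102 0.0722837 ]
side pt [ 0.46698175 -0.00901606  0.07487442]
side pt [ 0.46249337 -0.0963738   0.07457169]
side pt [ 0.46023911 -0.17189243  0.06981004]
```

drive_tool:
  steps:
    - [87,-0.82,-0.52,0,0,0,0.738]
    - [87,-0.82,-0.52,0,0,0,0.738]
    - [87,-0.82,-0.52,0,0,0,0.738]
    - [87,-0.82,-0.52,0,0,0,0.738]
    - [87,-0.82,-0.52,0,0,0,0.738]
    - [87,-0.82,-0.52,0,0,0,0.738]
    - [87,-0.82,-0.52,0,0,0,0.738]
    - [87,-0.82,-0.52,0,0,0,0.738]

```text
time_s: 1.05
position: [0.3405, 0.4583, 0.2225]
tcp_rot: [[0.006, 1.0, -0.0], [1.0, -0.006, -0.0], [-0.0, -0.0, -1.0]]
force: [-0.5, -0.0, -0.3]
opening: 1.001
grasp_force: 0.0
```

drive_tool:
  steps:
    - [87,-1,0.45,-0.2,0,0,0]
    - [87,-1,0.45,-0.2,0,0,0]
    - [87,-1,0.45,-0.2,0,0,0]
    - [87,-1,0.45,-0.2,0,0,0]

```text
time_s: 1.45
position: [0.3963, 0.3355, 0.2474]
tcp_rot: [[0.007, 1.0, 0.002], [1.0, -0.007, -0.001], [-0.001, 0.002, -1.0]]
force: [-0.2, 1.1, 0.9]
opening: 0.996
grasp_force: 0.0
```

drive_tool:
  steps:
    - [87,-1,0.45,-0.2,0,0,0]
    - [87,-1,0.45,-0.2,0,0,0]
    - [87,-1,0.45,-0.2,0,0,0]
    - [87,-1,0.45,-0.2,0,0,0]

```text
time_s: 1.85
position: [0.4504, 0.2161, 0.2714]
tcp_rot: [[0.006, 1.0, 0.003], [1.0, -0.006, -0.0], [-0.0, 0.003, -1.0]]
force: [-0.6, 1.4, -0.0]
opening: 1.0
grasp_force: 0.0
```

drive_tool:
  steps:
    - [87,-1,0.45,-0.2,0,0,0]
    - [87,-1,0.45,-0.2,0,0,0]
    - [87,-1,0.45,-0.2,0,0,0]
    - [87,-1,0.45,-0.2,0,0,0]

```text
time_s: 2.25
position: [0.5043, 0.0963, 0.2951]
tcp_rot: [[0.006, 1.0, 0.003], [1.0, -0.006, -0.001], [-0.001, 0.003, -1.0]]
force: [0.5, 1.1, -0.9]
opening: 0.999
grasp_force: 0.0
```

drive_tool:
  steps:
    - [87,-1,0.45,-0.2,0,0,0]
    - [87,-1,0.45,-0.2,0,0,0]
    - [87,-1,0.45,-0.2,0,0,0]
    - [87,-1,0.45,-0.2,0,0,0]
    - [87,-1,0.45,-0.2,0,0,0]
    - [87,-1,0.45,-0.2,0,0,0]

```text
time_s: 2.85
position: [0.5545, -0.0197, 0.3178]
tcp_rot: [[0.0, 1.0, -0.002], [1.0, -0.0, 0.002], [0.002, -0.002, -1.0]]
force: [0.2, -0.7, -0.3]
opening: 1.002
grasp_force: 0.0
```

```bash
python3 - <<'E'
from h import *
c=optics.capture("wrist");cv2.imwrite("pics/w1.png",c["color"]);np.save("pics/w1.npy",c,allow_pickle=True)
R=cv2.Rodrigues(np.array(c["rvec"]))[0];print("cam",-R.T@np.array(c["tvec"]),R[2],read_state()["position"])
E
```

```text
cam [0.55508547 0.05682166 0.4808349 ] [-0.00228307 -0.27470271 -0.9615265 ] [ 0.55457437 -0.01971682  0.31793976]
```

View pics/w1.png

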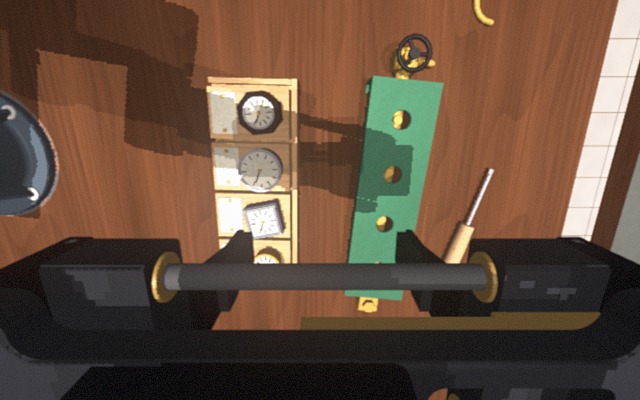

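The wrist view shows the octagonal (260,112), large (261,170) and square (265,220) gauges. It also shows holes at (400,119), (392,174) and (384,223), with the handwheel at the left-end hole. I'll shift about 0.1 m to −y for a second viewpoint that covers the rest.

drive_tool:
  steps:
    - [87,-0.9,0,0,0,0,0]
    - [87,-0.9,0,0,0,0,0]
    - [87,-0.9,0,0,0,0,0]
    - [87,-0.9,0,0,0,0,0]
    - [87,-0.9,0,0,0,0,0]

```text
time_s: 3.4
position: [0.5549, -0.1281, 0.3183]
tcp_rot: [[0.001, 1.0, -0.001], [1.0, -0.001, 0.001], [0.001, -0.001, -1.0]]
force: [-0.6, 1.0, 0.3]
opening: 1.0
grasp_force: 0.0
```

```bash
python3 - <<'E'
from h import *
c=optics.capture("wrist");cv2.imwrite("pics/w2.png",c["color"]);np.save("pics/w2.npy",c,allow_pickle=True)
print(read_state()["position"])
# holes: non-green blobs inside the shelf; gauges: pixels above the blocks in the range picture
for f in("w1","w2"):
    c=np.load(f"pics/{f}.npy",allow_pickle=True).item();W=cloud(c)
    hsv=cv2.cvtColor(c["color"],cv2.COLOR_BGR2HSV)
    g=cv2.inRange(hsv,(55,80,20),(95,255,255));g[235:]=0
    cs,hi=cv2.findContours(g,cv2.RETR_CCOMP,2)
    for k,h in zip(cs,hi[0]):
        a=cv2.contourArea(k)
        if h[3]>=0 and a>80:
            e=cv2.fitEllipse(k);print(f,"hole px",np.round(e[0],1),np.round(e[1],1),"->",ray(c,*e[0],.062).round(4))
    m=((W[...,2]>.058)&(W[...,0]<.54)&(W[...,0]>.42)&(W[...,1]<.12)&(W[...,2]<.085)).astype(np.uint8)*255;m[240:]=0
    for k in cv2.findContours(m,0,2)[0]:
        if cv2.contourArea(k)>300:
            mm=np.zeros_like(m);cv2.drawContours(mm,[k],-1,255,-1);zt=np.nanmedian(W[...,2][mm>0])
            T=W[(mm>0)&(abs(W[...,2]-zt)<.006)][:,:2].astype(np.float32)
            (cx,cy),rad=cv2.minEnclosingCircle(T);r=cv2.minAreaRect(T*1000)
            u=proj(c,(cx,cy,zt));print(f,"gauge",round(cx,4),round(cy,4),"z",round(float(zt),4),"rad",round(rad,4),"rect",np.round(np.r_[r[0],r[1],r[2]],1),"px",np.round(u))
E
```

```text
[ 0.55504208 -0.12790035  0.31839907]
w1 hole px [383.5 223.3] [16.8 19. ] -> [ 0.6457 -0.0994  0.062 ]
w1 hole px [391.7 174. ] [18.9 20.5] -> [ 0.6533 -0.0222  0.062 ]
w1 hole px [400.4 119.5] [20.  21.3] -> [0.6606 0.055  0.062 ]
w1 gauge 0.4617 -0.0932 z 0.073 rad 0.0351 rect [462.  -93.2  51.5  52.4  11.2] px [263. 222.]
w1 gauge 0.4618 -0.0143 z 0.0752 rad 0.0314 rect [462.2 -14.3  61.8  60.6  41. ] px [259. 170.]
w1 gauge 0.4649 0.064 z 0.0737 rad 0.0302 rect [465.   63.9  56.2  55.9   5. ] px [258. 113.]
w2 hole px [379.4 204.3] [17.8 19.1] -> [ 0.6386 -0.1775  0.062 ]
w2 hole px [387.4 153. ] [19.4 21.3] -> [ 0.6462 -0.1001  0.062 ]
w2 hole px [396.   96.2] [20.2 22.1] -> [ 0.6533 -0.0228  0.062 ]
w2 hole px [405.8  32.9] [21.4 23.9] -> [0.6608 0.0546 0.062 ]
w2 gauge 0.4612 -0.1688 z 0.0713 rad 0.0233 rect [ 461.5 -168.9   45.6   44.5   43.9] px [261. 201.]
w2 gauge 0.4624 -0.0934 z 0.0731 rad 0.0344 rect [461.6 -93.6  52.4  52.   11.1] px [258. 149.]
w2 gauge 0.4619 -0.0145 z 0.0752 rad 0.0313 rect [462.2 -14.9  61.3  61.3  62.4] px [254.  89.]
w2 gauge 0.465 0.0631 z 0.0736 rad 0.0302 rect [465.   62.   56.5  53.6   4.7] px [252.  23.]
```

View pics/w2.png

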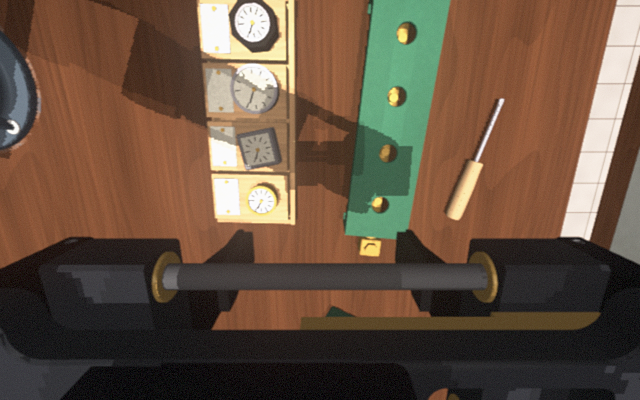

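Both wrist views agree to about 1 mm. Next I'll check the height profile where the fingers will come down.

```bash
python3 - <<'E'
from h import *
c=np.load("pics/w2.npy",allow_pickle=True).item();W=cloud(c).reshape(-1,3)
for y in(-.169,-.0935,-.0145,.063):
    print(y,[(int(1000*x),int(1000*np.nanmax(s))) if len(s:=W[(abs(W[:,1]-y)<.01)&(abs(W[:,0]-x)<.0025)&(W[:,2]<.1)][:,2]) else None for x in np.arange(.385,.535,.006)])
E
```

```text
-0.169 [(385, 47), (391, 47), (397, 47), (403, 47), (409, 47), (415, 47), (421, 47), (427, 46), (433, 46), (439, 73), (445, 74), (451, 72), (457, 73), (463, 73), (469, 72), (475, 72), (481, 74), (487, 46), (493, 46), (499, 46), (505, 28), (511, 3), (517, 3), (523, 2), (529, 2), (535, 1)]
-0.0935 [(385, 46), (391, 47), (397, 46), (403, 46), (409, 47), (415, 46), (421, 47), (427, 46), (433, 71), (439, 76), (445, 74), (451, 75), (457, 75), (463, 75), (469, 74), (475, 74), (481, 75), (487, 76), (493, 46), (499, 46), (505, 28), (511, 20), (517, 2), (523, 3), (529, 1), (535, 2)]
-0.0145 [(385, 46), (391, 47), (397, 47), (403, 46), (409, 47), (415, 49), (421, 47), None, (433, 78), (439, 76), (445, 76), (451, 76), (457, 76), (463, 77), (469, 76), (475, 76), (481, 76), (487, 78), (493, 78), (499, 47), (505, 28), (511, 28), (517, 2), (523, 4), (529, 3), (535, 2)]
0.063 [(385, 45), (391, 47), (397, 47), (403, 47), (409, 47), (415, 47), (421, 47), (427, 46), (433, 45), (439, 76), (445, 75), (451, 75), (457, 75), (463, 75), (469, 76), (475, 75), (481, 74), (487, 77), (493, 76), (499, 46), (505, 46), (511, 28), (517, 2), (523, 3), (529, 2), (535, 3)]
```

drive_tool:
  steps:
    - [76,-0.34,-0.78,1,0,0,0]
    - [76,-0.34,-0.78,1,0,0,0]
    - [76,-0.34,-0.78,1,0,0,0]
    - [76,-0.34,-0.78,1,0,0,0]
    - [76,-0.34,-0.78,1,0,0,0]
    - [76,-0.34,-0.78,1,0,0,0]

```text
time_s: 4.05
position: [0.4639, -0.1706, 0.1999]
tcp_rot: [[0.001, 1.0, 0.004], [1.0, -0.001, -0.002], [-0.002, 0.004, -1.0]]
force: [0.1, 0.3, 0.4]
opening: 0.875
grasp_force: 0.0
```

drive_tool:
  steps:
    - [70,0,0,0.5,0,0,0]
    - [70,0,0,0.8,0,0,0]
    - [70,0,0,1,0,0,0]
    - [70,0,0,1,0,0,0]
    - [70,0,0,1,0,0,0]

```text
time_s: 4.55
position: [0.4639, -0.171, 0.0796]
tcp_rot: [[0.001, 1.0, 0.003], [1.0, -0.001, -0.002], [-0.002, 0.003, -1.0]]
force: [0.9, 0.3, -0.8]
opening: 0.805
grasp_force: 0.0
```

drive_tool:
  steps:
    - [70,0,0,0.12,0,0,0]
    - [70,0,0,0.24,0,0,0]
    - [70,0,0,0.24,0,0,0]
    - [70,0,0,0.24,0,0,0]
    - [70,0,0,0.24,0,0,0]

```text
time_s: 5.05
position: [0.463, -0.1712, 0.0513]
tcp_rot: [[0.002, 1.0, 0.003], [1.0, -0.002, -0.002], [-0.002, 0.003, -1.0]]
force: [1.2, 0.3, 0.9]
opening: 0.806
grasp_force: 0.0
```

drive_tool:
  steps:
    - [70,0.01,-0.01,0.02,0,0,0]
    - [0,0.01,-0.01,0.02,0,0,0]
    - [0,0.01,-0.01,0.02,0,0,0]
    - [0,0.01,-0.01,0.02,0,0,0]
    - [0,0.01,-0.01,0.02,0,0,0]
    - [0,0.01,-0.01,0.02,0,0,0]
    - [0,0.01,-0.01,0.02,0,0,0]
    - [0,0.01,-0.01,0.02,0,0,0]

```text
time_s: 5.85
position: [0.4606, -0.1694, 0.0473]
tcp_rot: [[0.002, 1.0, 0.0], [1.0, -0.002, -0.0], [-0.0, 0.0, -1.0]]
force: [0.3, 0.1, 0.2]
opening: 0.523
grasp_force: 30.0
```

drive_tool:
  steps:
    - [0,0,0,-0.1,0,0,0]
    - [0,0,0,-0.25,0,0,0]
    - [0,0,0,-0.45,0,0,0]
    - [0,0,0,-0.67,0,0,0]
    - [0,0,0,-0.67,0,0,0]
    - [0,0,0,-0.67,0,0,0]

```text
time_s: 6.45
position: [0.4606, -0.1694, 0.1285]
tcp_rot: [[0.002, 1.0, 0.001], [1.0, -0.002, -0.001], [-0.001, 0.001, -1.0]]
force: [0.3, -0.3, -1.0]
opening: 0.524
grasp_force: 30.0
```

drive_tool:
  steps:
    - [0,-0.01,0.15,0,0,0,0]
    - [0,-0.02,0.35,0,0,0,0]
    - [0,-0.03,0.55,0,0,0,0]
    - [0,-0.03,0.74,0,0,0,0]

```text
time_s: 6.85
position: [0.5492, -0.1728, 0.1262]
tcp_rot: [[0.002, 1.0, -0.003], [1.0, -0.002, 0.001], [0.001, -0.003, -1.0]]
force: [0.4, -0.5, -0.6]
opening: 0.523
grasp_force: 30.0
```

drive_tool:
  steps:
    - [0,-0.01,0.2,0,0,0,0]
    - [0,-0.02,0.4,0,0,0,0]
    - [0,-0.03,0.6,0,0,0,0]
    - [0,-0.03,0.74,0,0,0,0]
    - [0,-0.03,0.74,0,0,0,0]
    - [0,-0.03,0.74,0,0,0,0]
    - [0,-0.03,0.74,0,0,0,0]

```text
time_s: 7.55
position: [0.6362, -0.1764, 0.1266]
tcp_rot: [[0.002, 1.0, -0.003], [1.0, -0.002, 0.001], [0.001, -0.003, -1.0]]
force: [-0.4, -0.2, -1.1]
opening: 0.517
grasp_force: 30.0
```

```bash
python3 - <<'E'
from h import *
s=read_state();print(s["position"],s["opening"],s["force"])
c=optics.capture("wrist");cv2.imwrite("pics/w3.png",c["color"])
E
```

```text
[ 0.63618241 -0.17644718  0.126648  ] 0.5166702350838567 [-0.40344657 -0.15372826 -1.12904466]
```

View pics/w3.png

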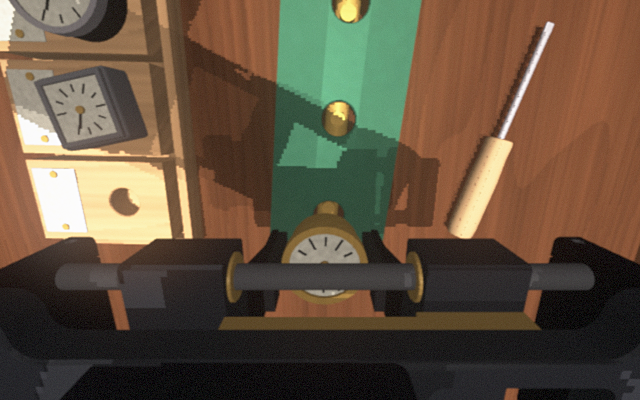

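The small gauge is held level at (323,262), with hole 4's rim just behind it at (330,210). I'm lowering it slowly and watching the force.

drive_tool:
  steps:
    - [0,-0.01,0.02,0.15,0,0,0]
    - [0,-0.01,0.02,0.3,0,0,0]
    - [0,-0.01,0.02,0.4,0,0,0]
    - [0,-0.01,0.02,0.47,0,0,0]
    - [0,-0.01,0.02,0.47,0,0,0]
    - [0,-0.01,0.02,0.47,0,0,0]

```text
time_s: 8.2
position: [0.6406, -0.1783, 0.0713]
tcp_rot: [[0.002, 1.0, 0.0], [1.0, -0.002, -0.0], [-0.0, 0.0, -1.0]]
force: [-0.3, -0.7, -1.6]
opening: 0.523
grasp_force: 30.0
```

drive_tool:
  steps:
    - [0,0,0,0.01,0,0,0]
    - [0,0,0,0.01,0,0,0]
    - [0,0,0,0.02,0,0,0]
    - [0,0,0,0.02,0,0,0]

```text
time_s: 8.6
position: [0.6405, -0.1781, 0.0692]
tcp_rot: [[0.002, 1.0, 0.0], [1.0, -0.002, -0.0], [-0.0, 0.0, -1.0]]
force: [0.2, -1.0, -0.5]
opening: 0.525
grasp_force: 30.0
```

drive_tool:
  steps:
    - [0,0,0,0.01,0,0,0]
    - [0,0,0,0.01,0,0,0]

```text
time_s: 8.8
position: [0.6404, -0.1781, 0.0677]
tcp_rot: [[0.002, 1.0, -0.0], [1.0, -0.002, 0.0], [0.0, -0.0, -1.0]]
force: [0.1, 0.6, -1.4]
opening: 0.519
grasp_force: 30.0
```

drive_tool:
  steps:
    - [0,0,0,0.01,0,0,0]
    - [0,0,0,0.01,0,0,0]

```text
time_s: 9.0
position: [0.6404, -0.1781, 0.0663]
tcp_rot: [[0.002, 1.0, -0.0], [1.0, -0.002, 0.0], [0.0, -0.0, -1.0]]
force: [0.0, 0.7, -0.6]
opening: 0.521
grasp_force: 30.0
```

drive_tool:
  steps:
    - [0,0,0,0.005,0,0,0]
    - [0,0,0,0.005,0,0,0]

```text
time_s: 9.2
position: [0.6404, -0.1781, 0.0658]
tcp_rot: [[0.002, 1.0, -0.0], [1.0, -0.002, 0.0], [0.0, -0.0, -1.0]]
force: [0.3, -0.0, -1.2]
opening: 0.524
grasp_force: 30.0
```

drive_tool:
  steps:
    - [0,0,0,0.005,0,0,0]
    - [0,0,0,0.005,0,0,0]

```text
time_s: 9.4
position: [0.6406, -0.1781, 0.0654]
tcp_rot: [[0.002, 1.0, 0.0], [1.0, -0.002, -0.0], [-0.0, 0.0, -1.0]]
force: [-0.5, -0.6, -1.6]
opening: 0.515
grasp_force: 30.0
```

drive_tool:
  steps:
    - [0,0,0,0.005,0,0,0]
    - [0,0,0,0.005,0,0,0]

```text
time_s: 9.6
position: [0.6406, -0.1782, 0.0654]
tcp_rot: [[0.002, 1.0, 0.0], [1.0, -0.002, -0.0], [-0.0, 0.0, -1.0]]
force: [-1.2, 1.0, 4.0]
opening: 0.525
grasp_force: 30.0
```

Contact at TCP z 0.0654, so the shelf is 18.1 mm above the block top. Releasing.

drive_tool:
  steps:
    - [52,0,0,0,0,0,0]
    - [60,0,0,0,0,0,0]
    - [70,0,0,0,0,0,0]
    - [70,0,0,0,0,0,0]

```text
time_s: 10.0
position: [0.6405, -0.1781, 0.0645]
tcp_rot: [[0.002, 1.0, -0.0], [1.0, -0.002, 0.0], [0.0, -0.0, -1.0]]
force: [-0.2, -0.6, -0.6]
opening: 0.767
grasp_force: 0.0
```

drive_tool:
  steps:
    - [70,0,0,-0.15,0,0,0]
    - [70,0,0,-0.4,0,0,0]
    - [70,0,0,-0.7,0,0,0]
    - [70,0,0,-1,0,0,0]
    - [70,0,0,-1,0,0,0]

```text
time_s: 10.5
position: [0.6441, -0.1797, 0.1909]
tcp_rot: [[0.002, 1.0, 0.011], [1.0, -0.002, -0.005], [-0.005, 0.011, -1.0]]
force: [0.0, -1.0, 0.6]
opening: 0.805
grasp_force: 0.0
```

drive_tool:
  steps:
    - [76,0.35,-0.74,0,0,0,0]
    - [76,0.35,-0.74,0,0,0,0]
    - [76,0.35,-0.74,0,0,0,0]

```text
time_s: 10.8
position: [0.5405, -0.1299, 0.1815]
tcp_rot: [[0.001, 1.0, -0.017], [1.0, -0.001, 0.008], [0.008, -0.017, -1.0]]
force: [-0.3, 0.1, 0.1]
opening: 0.87
grasp_force: 0.0
```

drive_tool:
  steps:
    - [76,0.35,-0.74,0.3,0,0,-0.13]
    - [76,0.35,-0.74,0.3,0,0,-0.13]
    - [76,0.35,-0.74,0.3,0,0,-0.13]
    - [76,0.35,-0.74,0.3,0,0,-0.13]
    - [76,0.35,-0.74,0.3,0,0,-0.13]
    - [76,0.35,-0.74,0.3,0,0,-0.13]
    - [76,0.35,-0.74,0.3,0,0,-0.13]

```text
time_s: 11.5
position: [0.4649, -0.0948, 0.1492]
tcp_rot: [[-0.191, 0.981, 0.002], [0.981, 0.191, -0.001], [-0.002, 0.002, -1.0]]
force: [0.6, -0.3, -0.7]
opening: 0.873
grasp_force: 0.0
```

```bash
python3 - <<'E'
from h import *
print(read_state()["position"])
c=optics.capture("top");W=cloud(c);z=W[...,2]
cv2.imwrite("pics/t1.png",cv2.resize(c["color"][100:330,190:470],None,fx=2.5,fy=2.5))
print(z[155:170,385:412].max(), np.nanmedian(z[158:164,392:404]))
E
```

```text
[ 0.46494632 -0.09479332  0.14917506]
nan 0.08735188422190926
```

View pics/t1.png

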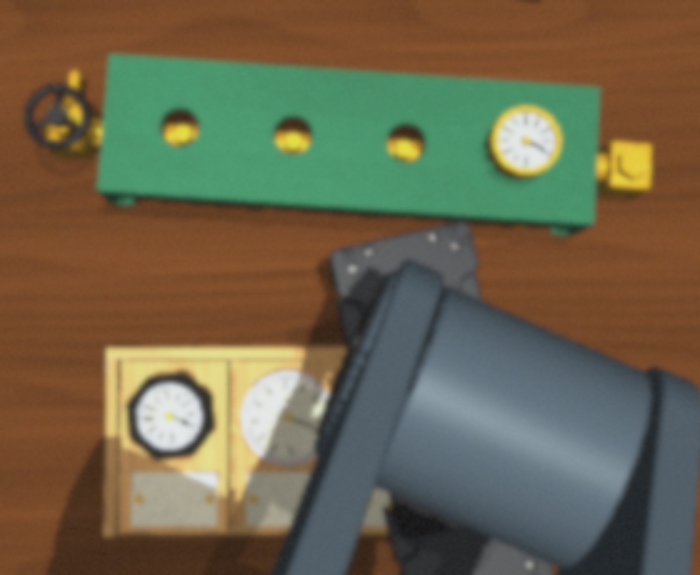

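The small gauge sits flat and centred in hole 4, at (525,141) in the crop. Next is the square gauge.

drive_tool:
  steps:
    - [76,0,-0.01,0.3,0,0,0]
    - [76,0,-0.01,0.6,0,0,0]
    - [76,0,-0.01,0.75,0,0,0]
    - [76,0,-0.01,0.83,0,0,0]
    - [76,0,-0.01,0.83,0,0,0]
    - [76,0,-0.01,0.83,0,0,0]

```text
time_s: 12.15
position: [0.4626, -0.0944, 0.0496]
tcp_rot: [[-0.192, 0.981, 0.001], [0.981, 0.192, -0.001], [-0.001, 0.001, -1.0]]
force: [0.2, 0.1, -0.5]
opening: 0.873
grasp_force: 0.0
```

drive_tool:
  steps:
    - [76,0,0,0.01,0,0,0]
    - [0,0,0,0.01,0,0,0]
    - [0,0,0,0.01,0,0,0]
    - [0,0,0,0.01,0,0,0]
    - [0,0,0,0.01,0,0,0]
    - [0,0,0,0.01,0,0,0]
    - [0,0,0,0.01,0,0,0]
    - [0,0,0,0.01,0,0,0]

```text
time_s: 12.95
position: [0.4617, -0.094, 0.0482]
tcp_rot: [[-0.192, 0.981, -0.0], [0.981, 0.192, -0.0], [0.0, -0.0, -1.0]]
force: [-1.4, 0.9, 5.0]
opening: 0.593
grasp_force: 30.0
```

drive_tool:
  steps:
    - [0,0,0,-0.1,0,0,0]
    - [0,0,0,-0.25,0,0,0]
    - [0,0,0,-0.45,0,0,0.06]
    - [0,0,0,-0.67,0,0,0.13]
    - [0,0,0,-0.67,0,0,0.13]
    - [0,0,0,-0.67,0,0,0.13]

```text
time_s: 13.55
position: [0.4619, -0.094, 0.1283]
tcp_rot: [[0.001, 1.0, 0.001], [1.0, -0.001, -0.0], [-0.0, 0.001, -1.0]]
force: [-0.5, 0.3, -1.7]
opening: 0.595
grasp_force: 30.0
```

drive_tool:
  steps:
    - [0,-0.01,0.15,0,0,0,0]
    - [0,-0.02,0.35,0,0,0,0]
    - [0,-0.025,0.55,0,0,0,0]
    - [0,-0.025,0.77,0,0,0,0]

```text
time_s: 13.95
position: [0.5536, -0.0968, 0.1262]
tcp_rot: [[0.001, 1.0, -0.004], [1.0, -0.001, 0.002], [0.002, -0.004, -1.0]]
force: [1.2, 0.1, -1.6]
opening: 0.598
grasp_force: 30.0
```

drive_tool:
  steps:
    - [0,-0.01,0.2,0,0,0,0]
    - [0,-0.02,0.4,0,0,0,0]
    - [0,-0.03,0.6,0,0,0,0]
    - [0,-0.03,0.77,0,0,0,0]
    - [0,-0.03,0.77,0,0,0,0]
    - [0,-0.03,0.77,0,0,0,0]
    - [0,-0.03,0.77,0,0,0,0]

```text
time_s: 14.65
position: [0.6445, -0.1005, 0.1268]
tcp_rot: [[0.002, 1.0, -0.004], [1.0, -0.002, 0.001], [0.001, -0.004, -1.0]]
force: [-0.2, -0.4, -2.0]
opening: 0.595
grasp_force: 30.0
```

drive_tool:
  steps:
    - [0,0,0,0.15,0,0,0]
    - [0,0,0,0.3,0,0,0]
    - [0,0,0,0.4,0,0,0]
    - [0,0,0,0.47,0,0,0]
    - [0,0,0,0.47,0,0,0]
    - [0,0,0,0.47,0,0,0]

```text
time_s: 15.25
position: [0.6468, -0.1011, 0.0722]
tcp_rot: [[0.002, 1.0, 0.0], [1.0, -0.002, -0.0], [-0.0, 0.0, -1.0]]
force: [-1.0, -0.0, -1.1]
opening: 0.591
grasp_force: 30.0
```

Contact is expected near 0.066.

drive_tool:
  steps:
    - [0,0,0,0.01,0,0,0]
    - [0,0,0,0.02,0,0,0]
    - [0,0,0,0.03,0,0,0]
    - [0,0,0,0.04,0,0,0]
    - [0,0,0,0.04,0,0,0]
    - [0,0,0,0.04,0,0,0]

```text
time_s: 15.85
position: [0.6466, -0.101, 0.0671]
tcp_rot: [[0.002, 1.0, -0.0], [1.0, -0.002, 0.0], [0.0, -0.0, -1.0]]
force: [0.4, -0.8, -2.1]
opening: 0.594
grasp_force: 30.0
```

drive_tool:
  steps:
    - [0,0,0,0.005,0,0,0]
    - [0,0,0,0.005,0,0,0]
    - [0,0,0,0.005,0,0,0]

```text
time_s: 16.15
position: [0.6467, -0.101, 0.0665]
tcp_rot: [[0.002, 1.0, 0.0], [1.0, -0.002, -0.0], [-0.0, 0.0, -1.0]]
force: [0.2, 0.1, -2.1]
opening: 0.597
grasp_force: 30.0
```

drive_tool:
  steps:
    - [0,0,0,0.005,0,0,0]
    - [0,0,0,0.005,0,0,0]
    - [0,0,0,0.005,0,0,0]

```text
time_s: 16.45
position: [0.6467, -0.101, 0.0663]
tcp_rot: [[0.002, 1.0, 0.0], [1.0, -0.002, -0.0], [-0.0, 0.0, -1.0]]
force: [-0.8, 0.4, 0.6]
opening: 0.596
grasp_force: 30.0
```

drive_tool:
  steps:
    - [0,0,0,0.003,0,0,0]
    - [58,0,0,0.003,0,0,0]
    - [66,0,0,0.003,0,0,0]
    - [76,0,0,0.003,0,0,0]
    - [76,0,0,0.003,0,0,0]

```text
time_s: 16.95
position: [0.6467, -0.101, 0.0654]
tcp_rot: [[0.002, 1.0, -0.0], [1.0, -0.002, 0.0], [0.0, -0.0, -1.0]]
force: [0.2, 0.1, 0.1]
opening: 0.834
grasp_force: 0.0
```

drive_tool:
  steps:
    - [76,0,0,-0.15,0,0,0]
    - [76,0,0,-0.4,0,0,0]
    - [76,0,0,-0.7,0,0,0]
    - [76,0,0,-1,0,0,0]
    - [76,0,0,-1,0,0,0]

```text
time_s: 17.45
position: [0.6505, -0.1021, 0.1916]
tcp_rot: [[0.002, 1.0, 0.012], [1.0, -0.002, -0.004], [-0.004, 0.012, -1.0]]
force: [0.0, -0.5, 0.2]
opening: 0.872
grasp_force: 0.0
```

drive_tool:
  steps:
    - [85,0.36,-0.77,0,0,0,0]
    - [85,0.36,-0.77,0,0,0,0]
    - [85,0.36,-0.77,0,0,0,0]

```text
time_s: 17.75
position: [0.543, -0.0528, 0.1826]
tcp_rot: [[0.0, 1.0, -0.017], [1.0, -0.0, 0.006], [0.006, -0.017, -1.0]]
force: [1.5, 1.0, -0.9]
opening: 0.966
grasp_force: 0.0
```

drive_tool:
  steps:
    - [85,0.36,-0.77,0.3,0,0,0]
    - [85,0.36,-0.77,0.3,0,0,0]
    - [85,0.36,-0.77,0.3,0,0,0]
    - [85,0.36,-0.77,0.3,0,0,0]
    - [85,0.36,-0.77,0.3,0,0,0]
    - [85,0.36,-0.77,0.3,0,0,0]
    - [85,0.36,-0.77,0.3,0,0,0]

```text
time_s: 18.45
position: [0.464, -0.015, 0.15]
tcp_rot: [[0.002, 1.0, 0.002], [1.0, -0.002, -0.001], [-0.001, 0.002, -1.0]]
force: [0.4, 0.6, 0.4]
opening: 0.977
grasp_force: 0.0
```

```bash
python3 - <<'E'
from h import *
print(read_state()["position"])
c=optics.capture("wrist");cv2.imwrite("pics/w4.png",c["color"])
c=optics.capture("top");cv2.imwrite("pics/t2.png",cv2.resize(c["color"][100:330,190:470],None,fx=2.5,fy=2.5))
E
```

```text
[ 0.4640284  -0.01502548  0.14997617]
```

View pics/t2.png

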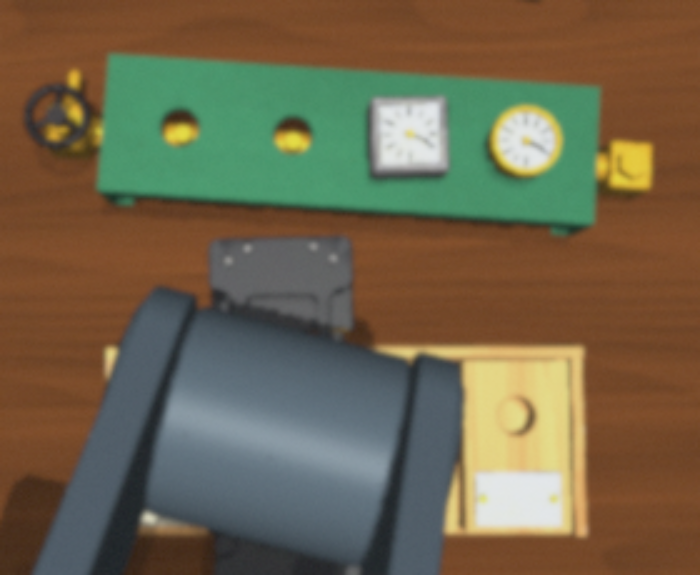

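The square gauge (410,136) and the small gauge (525,141) are seated in holes 3 and 4. Next is the large gauge.

drive_tool:
  steps:
    - [85,0,0,0.3,0,0,0]
    - [85,0,0,0.6,0,0,0]
    - [85,0,0,0.75,0,0,0]
    - [85,0,0,0.83,0,0,0]
    - [85,0,0,0.83,0,0,0]
    - [85,0,0,0.83,0,0,0]

```text
time_s: 19.15
position: [0.4627, -0.0144, 0.0504]
tcp_rot: [[0.002, 1.0, 0.001], [1.0, -0.002, -0.0], [-0.0, 0.001, -1.0]]
force: [0.1, 0.5, 1.1]
opening: 0.979
grasp_force: 0.0
```

drive_tool:
  steps:
    - [85,0,0,0.01,0,0,0]
    - [0,0,0,0.01,0,0,0]
    - [0,0,0,0.01,0,0,0]
    - [0,0,0,0.01,0,0,0]
    - [0,0,0,0.01,0,0,0]
    - [0,0,0,0.01,0,0,0]
    - [0,0,0,0.01,0,0,0]
    - [0,0,0,0.01,0,0,0]

```text
time_s: 19.95
position: [0.462, -0.0142, 0.049]
tcp_rot: [[0.002, 1.0, 0.0], [1.0, -0.002, -0.0], [-0.0, 0.0, -1.0]]
force: [0.2, -0.1, 5.2]
opening: 0.707
grasp_force: 30.0
```

drive_tool:
  steps:
    - [0,0,0,-0.1,0,0,0]
    - [0,0,0,-0.25,0,0,0]
    - [0,0,0,-0.45,0,0,0]
    - [0,0,0,-0.67,0,0,0]
    - [0,0,0,-0.67,0,0,0]
    - [0,0,0,-0.67,0,0,0]

```text
time_s: 20.55
position: [0.462, -0.0142, 0.1291]
tcp_rot: [[0.002, 1.0, 0.001], [1.0, -0.002, -0.0], [-0.0, 0.001, -1.0]]
force: [0.0, -0.9, -1.4]
opening: 0.704
grasp_force: 30.0
```

drive_tool:
  steps:
    - [0,-0.01,0.15,0,0,0,0]
    - [0,-0.02,0.35,0,0,0,0]
    - [0,-0.03,0.57,0,0,0,0]
    - [0,-0.03,0.8,0,0,0,0]

```text
time_s: 20.95
position: [0.5575, -0.0178, 0.1271]
tcp_rot: [[0.002, 1.0, -0.004], [1.0, -0.002, 0.001], [0.001, -0.004, -1.0]]
force: [0.9, -0.3, -1.8]
opening: 0.704
grasp_force: 30.0
```

drive_tool:
  steps:
    - [0,-0.01,0.2,0,0,0,0]
    - [0,-0.02,0.4,0,0,0,0]
    - [0,-0.03,0.6,0,0,0,0]
    - [0,-0.03,0.8,0,0,0,0]
    - [0,-0.03,0.8,0,0,0,0]
    - [0,-0.03,0.8,0,0,0,0]
    - [0,-0.03,0.8,0,0,0,0]

```text
time_s: 21.65
position: [0.6517, -0.0214, 0.1275]
tcp_rot: [[0.002, 1.0, -0.005], [1.0, -0.002, 0.001], [0.001, -0.005, -1.0]]
force: [-0.8, 0.3, -2.1]
opening: 0.712
grasp_force: 30.0
```

drive_tool:
  steps:
    - [0,0,0,0.15,0,0,0]
    - [0,0,0,0.3,0,0,0]
    - [0,0,0,0.4,0,0,0]
    - [0,0,0,0.47,0,0,0]
    - [0,0,0,0.47,0,0,0]
    - [0,0,0,0.47,0,0,0]

```text
time_s: 22.25
position: [0.6541, -0.0219, 0.073]
tcp_rot: [[0.002, 1.0, 0.0], [1.0, -0.002, -0.0], [-0.0, 0.0, -1.0]]
force: [-0.3, 0.3, -1.5]
opening: 0.705
grasp_force: 30.0
```

drive_tool:
  steps:
    - [0,0,0,0.01,0,0,0]
    - [0,0,0,0.02,0,0,0]
    - [0,0,0,0.03,0,0,0]
    - [0,0,0,0.04,0,0,0]
    - [0,0,0,0.04,0,0,0]
    - [0,0,0,0.04,0,0,0]

```text
time_s: 22.85
position: [0.654, -0.0218, 0.068]
tcp_rot: [[0.002, 1.0, -0.0], [1.0, -0.002, -0.0], [-0.0, -0.0, -1.0]]
force: [0.3, -0.3, -1.0]
opening: 0.708
grasp_force: 30.0
```

drive_tool:
  steps:
    - [0,0,0,0.005,0,0,0]
    - [0,0,0,0.005,0,0,0]
    - [0,0,0,0.005,0,0,0]

```text
time_s: 23.15
position: [0.654, -0.0218, 0.0674]
tcp_rot: [[0.002, 1.0, -0.0], [1.0, -0.002, -0.0], [-0.0, -0.0, -1.0]]
force: [-0.8, 0.2, -0.5]
opening: 0.71
grasp_force: 30.0
```

drive_tool:
  steps:
    - [0,0,0,0.005,0,0,0]
    - [0,0,0,0.005,0,0,0]
    - [0,0,0,0.005,0,0,0]

```text
time_s: 23.45
position: [0.6541, -0.0218, 0.0671]
tcp_rot: [[0.002, 1.0, 0.0], [1.0, -0.002, -0.0], [-0.0, 0.0, -1.0]]
force: [-0.3, 0.5, 1.4]
opening: 0.703
grasp_force: 30.0
```

Contact. I'll release and move to the octagonal gauge.

drive_tool:
  steps:
    - [0,0,0,0.003,0,0,0]
    - [67,0,0,0.003,0,0,0]
    - [75,0,0,0.003,0,0,0]
    - [85,0,0,0.003,0,0,0]
    - [85,0,0,0.003,0,0,0]

```text
time_s: 23.95
position: [0.654, -0.0218, 0.0662]
tcp_rot: [[0.002, 1.0, -0.0], [1.0, -0.002, 0.0], [0.0, -0.0, -1.0]]
force: [-0.6, -0.1, 0.1]
opening: 0.937
grasp_force: 0.0
```

drive_tool:
  steps:
    - [85,0,0,-0.15,0,0,0]
    - [85,0,0,-0.4,0,0,0]
    - [85,0,0,-0.7,0,0,0]
    - [85,0,0,-1,0,0,0]
    - [85,0,0,-1,0,0,0]

```text
time_s: 24.45
position: [0.6579, -0.0224, 0.1924]
tcp_rot: [[0.002, 1.0, 0.012], [1.0, -0.002, -0.002], [-0.002, 0.012, -1.0]]
force: [0.6, 0.1, 0.9]
opening: 0.972
grasp_force: 0.0
```

drive_tool:
  steps:
    - [80,0.355,-0.78,0,0,0,0]
    - [80,0.355,-0.78,0,0,0,0]
    - [80,0.355,-0.78,0,0,0,0]

```text
time_s: 24.75
position: [0.5498, 0.0244, 0.1838]
tcp_rot: [[-0.0, 1.0, -0.016], [1.0, 0.0, 0.003], [0.003, -0.016, -1.0]]
force: [0.1, 0.5, -0.1]
opening: 0.924
grasp_force: 0.0
```

drive_tool:
  steps:
    - [80,0.355,-0.79,0.3,0,0,-0.06]
    - [80,0.355,-0.79,0.3,0,0,-0.06]
    - [80,0.355,-0.79,0.3,0,0,-0.06]
    - [80,0.355,-0.79,0.3,0,0,-0.06]
    - [80,0.355,-0.79,0.3,0,0,-0.06]
    - [80,0.355,-0.79,0.3,0,0,-0.06]
    - [80,0.355,-0.79,0.3,0,0,-0.06]

```text
time_s: 25.45
position: [0.4679, 0.0631, 0.1508]
tcp_rot: [[-0.087, 0.996, 0.003], [0.996, 0.087, -0.0], [-0.001, 0.003, -1.0]]
force: [-1.0, -0.0, -0.2]
opening: 0.916
grasp_force: 0.0
```

drive_tool:
  steps:
    - [80,0,0,0.3,0,0,0]
    - [80,0,0,0.6,0,0,0]
    - [80,0,0,0.75,0,0,0]
    - [80,0,0,0.83,0,0,0]
    - [80,0,0,0.83,0,0,0]
    - [80,0,0,0.83,0,0,0]

```text
time_s: 26.05
position: [0.4667, 0.0636, 0.0513]
tcp_rot: [[-0.088, 0.996, 0.001], [0.996, 0.088, -0.0], [-0.0, 0.001, -1.0]]
force: [-0.7, -1.2, -0.7]
opening: 0.918
grasp_force: 0.0
```

drive_tool:
  steps:
    - [80,0,-0.005,0.015,0,0,0]
    - [0,0,-0.005,0.015,0,0,0]
    - [0,0,-0.005,0.015,0,0,0]
    - [0,0,-0.005,0.015,0,0,0]
    - [0,0,-0.005,0.015,0,0,0]
    - [0,0,-0.005,0.015,0,0,0]
    - [0,0,-0.005,0.015,0,0,0]
    - [0,0,-0.005,0.015,0,0,0]

```text
time_s: 26.85
position: [0.4651, 0.0638, 0.0493]
tcp_rot: [[-0.088, 0.996, -0.0], [0.996, 0.088, 0.0], [0.0, -0.0, -1.0]]
force: [-1.5, -0.6, 4.9]
opening: 0.644
grasp_force: 30.0
```

drive_tool:
  steps:
    - [0,0,0,-0.1,0,0,0]
    - [0,0,0,-0.25,0,0,0]
    - [0,0,0,-0.45,0,0,0.03]
    - [0,0,0,-0.67,0,0,0.06]
    - [0,0,0,-0.67,0,0,0.06]
    - [0,0,0,-0.67,0,0,0.06]

```text
time_s: 27.45
position: [0.4653, 0.0637, 0.1294]
tcp_rot: [[0.001, 1.0, 0.001], [1.0, -0.001, -0.0], [-0.0, 0.001, -1.0]]
force: [-0.6, 0.6, -1.6]
opening: 0.642
grasp_force: 30.0
```

drive_tool:
  steps:
    - [0,-0.01,0.15,0,0,0,0]
    - [0,-0.02,0.35,0,0,0,0]
    - [0,-0.03,0.57,0,0,0,0]
    - [0,-0.035,0.81,0,0,0,0]

```text
time_s: 27.85
position: [0.5616, 0.0594, 0.1273]
tcp_rot: [[0.002, 1.0, -0.005], [1.0, -0.002, 0.0], [0.0, -0.005, -1.0]]
force: [-0.2, 0.4, -2.8]
opening: 0.642
grasp_force: 30.0
```

drive_tool:
  steps:
    - [0,-0.01,0.2,0,0,0,0]
    - [0,-0.02,0.4,0,0,0,0]
    - [0,-0.03,0.6,0,0,0,0]
    - [0,-0.035,0.81,0,0,0,0]
    - [0,-0.035,0.81,0,0,0,0]
    - [0,-0.035,0.81,0,0,0,0]
    - [0,-0.035,0.81,0,0,0,0]

```text
time_s: 28.55
position: [0.6574, 0.0552, 0.1277]
tcp_rot: [[0.002, 1.0, -0.005], [1.0, -0.002, 0.0], [0.0, -0.005, -1.0]]
force: [-0.9, 0.5, -1.7]
opening: 0.642
grasp_force: 30.0
```

drive_tool:
  steps:
    - [0,0,0,0.15,0,0,0]
    - [0,0,0,0.3,0,0,0]
    - [0,0,0,0.4,0,0,0]
    - [0,0,0,0.47,0,0,0]
    - [0,0,0,0.47,0,0,0]
    - [0,0,0,0.47,0,0,0]

```text
time_s: 29.15
position: [0.6597, 0.0549, 0.0733]
tcp_rot: [[0.002, 1.0, 0.0], [1.0, -0.002, -0.0], [-0.0, 0.0, -1.0]]
force: [-0.6, -0.2, -1.7]
opening: 0.645
grasp_force: 30.0
```

drive_tool:
  steps:
    - [0,0,0,0.01,0,0,0]
    - [0,0,0,0.02,0,0,0]
    - [0,0,0,0.03,0,0,0]
    - [0,0,0,0.04,0,0,0]
    - [0,0,0,0.04,0,0,0]
    - [0,0,0,0.04,0,0,0]

```text
time_s: 29.75
position: [0.6595, 0.0549, 0.0682]
tcp_rot: [[0.002, 1.0, -0.0], [1.0, -0.002, 0.0], [0.0, -0.0, -1.0]]
force: [0.4, 0.5, -2.1]
opening: 0.639
grasp_force: 30.0
```

drive_tool:
  steps:
    - [0,0,0,0.005,0,0,0]
    - [0,0,0,0.005,0,0,0]
    - [0,0,0,0.005,0,0,0]

```text
time_s: 30.05
position: [0.6596, 0.0549, 0.0676]
tcp_rot: [[0.002, 1.0, -0.0], [1.0, -0.002, 0.0], [0.0, -0.0, -1.0]]
force: [0.2, 0.6, -0.7]
opening: 0.638
grasp_force: 30.0
```

drive_tool:
  steps:
    - [0,0,0,0.005,0,0,0]
    - [0,0,0,0.005,0,0,0]
    - [0,0,0,0.005,0,0,0]

```text
time_s: 30.35
position: [0.6597, 0.0549, 0.0673]
tcp_rot: [[0.002, 1.0, 0.0], [1.0, -0.002, -0.0], [-0.0, 0.0, -1.0]]
force: [-1.0, -0.2, 0.6]
opening: 0.637
grasp_force: 30.0
```

drive_tool:
  steps:
    - [0,0,0,0.003,0,0,0]
    - [62,0,0,0.003,0,0,0]
    - [70,0,0,0.003,0,0,0]
    - [80,0,0,0.003,0,0,0]
    - [80,0,0,0.003,0,0,0]

```text
time_s: 30.85
position: [0.6596, 0.0549, 0.0664]
tcp_rot: [[0.002, 1.0, -0.0], [1.0, -0.002, 0.0], [0.0, -0.0, -1.0]]
force: [0.4, -0.3, 0.2]
opening: 0.881
grasp_force: 0.0
```

drive_tool:
  steps:
    - [80,0,0,-0.15,0,0,0]
    - [80,0,0,-0.4,0,0,0]
    - [80,0,0,-0.7,0,0,0]
    - [80,0,0,-1,0,0,0]
    - [80,0,0,-1,0,0,0]

```text
time_s: 31.35
position: [0.6635, 0.0547, 0.1928]
tcp_rot: [[0.002, 1.0, 0.012], [1.0, -0.002, -0.001], [-0.001, 0.012, -1.0]]
force: [0.7, 0.3, 0.7]
opening: 0.918
grasp_force: 0.0
```

drive_tool:
  steps:
    - [80,0,-1,-0.3,0,0,0]
    - [80,0,-1,-0.3,0,0,0]
    - [80,0,-1,-0.3,0,0,0]
    - [80,0,-1,-0.3,0,0,0]

```text
time_s: 31.75
position: [0.5357, 0.0557, 0.2229]
tcp_rot: [[0.002, 1.0, -0.003], [1.0, -0.002, 0.0], [0.0, -0.003, -1.0]]
force: [0.5, 0.0, -0.2]
opening: 0.92
grasp_force: 0.0
```

drive_tool:
  steps:
    - [80,0,-0.5,-0.3,0,0,0]
    - [80,0,-0.5,-0.3,0,0,0]
    - [80,0,-0.5,-0.3,0,0,0]
    - [80,0,-0.5,-0.3,0,0,0]
    - [80,0,-0.5,-0.3,0,0,0]

```text
time_s: 32.25
position: [0.4811, 0.0551, 0.2581]
tcp_rot: [[0.002, 1.0, 0.001], [1.0, -0.002, -0.0], [-0.0, 0.001, -1.0]]
force: [0.3, 0.0, -0.6]
opening: 0.92
grasp_force: 0.0
```

```bash
python3 - <<'E'
from h import *
a=optics.capture("top");b=optics.capture("side");W=cloud(a)
for u,v in[(262,149),(307,152),(353,155),(400,157)]:
    print(W[v-3:v+4,u-3:u+4].reshape(-1,3)[:,2].round(4)[::8])
im=np.vstack([cv2.resize(a["color"][100:330,190:470],(560,300)),cv2.resize(b["color"][140:300,300:460],(560,300))])
cv2.imwrite("pics/end.png",im)
E
```

```text
[0.0929 0.0919 0.0938 0.0905 0.0905 0.0907 0.0857]
[0.0933 0.093  0.0898 0.0917 0.0933 0.0914 0.0928]
[0.0894 0.0929 0.0887 0.0892 0.0895 0.0894 0.0882]
[0.0893 0.0908 0.0878 0.0893 0.0891 0.0855 0.0883]
```

View pics/end.png

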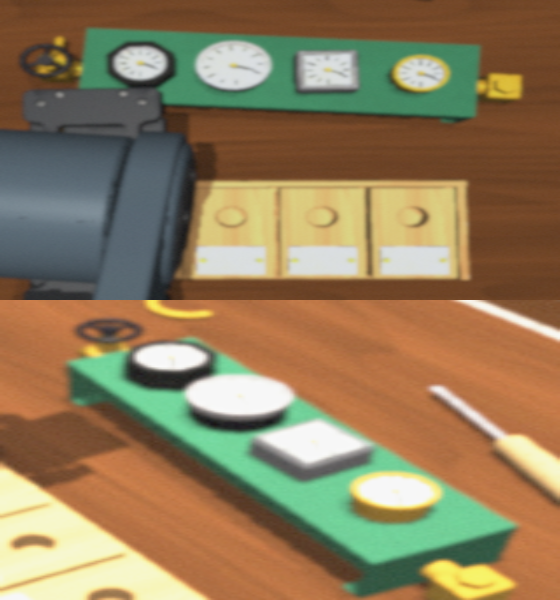

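From the handwheel outward, the final view shows octagonal (140,63), large (233,65), square (327,71) and small (421,72). All four sit flat on the shelf, and the arm is clear.

```bash
python3 -c "from rig import order; print(order.hand_in())"
```

```text
the job is handed in; nothing more can be done
None
```

All four gauges are seated flat on the test stand in queue order from the handwheel end (octagonal, large, square, small), and I handed the job in at about 32 s on the robot's clock; no verdict came back.

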